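Level the pantry riser and hold the spirit level down

ROBOT

A 6-joint arm with a two-finger parallel gripper is mounted at the origin on the work surface. World frame = base frame: x ahead of the robot, y to its left, z up, the work surface at z = 0. Lengths are in m, angles in degrees, forces in N, time in s.
With the tool pointing down it reaches from about 0.4 to 0.825 m from the base axis. Payload 7 kg.
Tool frame: the origin (TCP) lies midway between the tips of the shut fingers; the grasp point (between the pads) lies 19 mm behind it; z points along the fingers, y is the line along which they close (so a half turn about z gives the same grasp; the last joint's range is limited). The gripper opens to 88 mm and grips with 3 to 60 N. Pads are 19 mm wide; open, the fingers measure 130 mm over their backs; the gripper's body (78 mm by 193 mm) begins 47 mm behind the grasp point.
Start: joints at [-55.056, 20.546, 0.682, 0, -70.136, -16.507], TCP at [0.213, -0.64, 0.227] pointing down, gripper open.
Joint ranges: [-176.03, 176.03], [-82.01, 121.73], [-58.28, 71.71], [-173.87, 95.51], [-174.79, -0.11], [-173.66, 173.66]. Speed limits (degrees/s): [136.94, 136.94, 172.46, 180, 180, 180].

INTERFACE

Orientations are given as [roll, pitch, yaw] about the fixed x, y, z axes, in that order (R = Rz(yaw) Ry(pitch) Rx(roll)).
In Python, from plant import ctrl gives the robot as it stands. The module is installed in compiled form; this text tells all that it offers.
- The arm moves only by the tool send_rows, never from a script. Its argument "plan" is a list that holds one entry, the list of rows, each a list of 6 numbers: the shift along the tool's x, y, z in cm, then the turn, a rotation vector about the tool's x, y, z in degrees. A call has 1 to 8 rows; each row is the pose to reach, as a shift and turn from the pose commanded when the call began, along the tool's axes at that moment; what a row does not reach only later rows make up. A row lasts 1/12 s, in which the tool goes at most 41.7 mm and 7.16 degrees, less where a joint would pass 70% of its speed; a pose out of reach is approached as far as the arm can. A call with a gripper value outside its range is refused whole. "fingers" is the opening, from 0 (shut) to 1 (fully open), set as the call begins (left out, the last holds). The fingers move at their own pace and stop on an object; the grip force is fixed at half the most. Time passes only in rows, so rows that repeat a pose let the fingers close. It gives the time, the measured TCP pose, the force, the opening and the grip force at its end, in the units of the state.
- ctrl.get_obs(): the state, without advancing time (a new reading comes with each control period).
- ctrl.snapshot(name): name is "scene" or "top" or "wrist"; returns a dict with "img" (480x640x3 uint8, red, green, blue), "K" (3x3 intrinsics, pixels), "pose" (4x4, takes a point from camera to world coordinates). Camera axes: x right, y down, z forward; pixel columns grow to the right and rows downward; lengths in m; the calibration is good to about 2 mm. A picture is of the moment at which its call begins. There is no depth.
- ctrl.close_job(): hands the job in; it is judged then, once.
The state is a dict: "clock": time; "joint_pos": joint angles; "qvel": joint speeds; "tau": joint torques, N m; "tool_pos": TCP position; "orientation": TCP orientation; "force": force on the tool from outside, world axes, zero at the start; "moment": the same for the moment, N m; "opening": finger opening in m; "gripper_force": force on a finger pad.
Only numpy, scipy, OpenCV 4.12 (cv2) and the standard library are available. Lean on these libraries where they do the work, as an engineer would, in place of code of your own. Each camera call takes 0.05 s, during which the arm holds its last target. There are 200 camera calls.

TASK

Level this little pantry shelf. First turn the black bar dial on its left post until the dial's nose points at the long mark on its scale, which sets the height of that end; then turn the round fluted wheel on the right post until the bubble of the spirit level lying on the shelf rests between the two lines of its vial. Finish by pressing the spirit level down onto the shelf with gentle, steady pressure on its solid top near the middle of its length, touching neither knob, and stay there: the program ends while still pressing, with dial on its mark and bubble between the lines, and the mug, jar and bowl left alone.

Things in the scene. Friction and masses are not known exactly. Their poses are not given: they have to be found in the camera images.
- stand: the riser's two threaded steel posts, fixed. Origin on the counter midway between them; y axis along the board towards the dial's end (+y, the left one), z up. The dial's axis is vertical at y = +170 mm, the wheel's at y = -170 mm, x = 0.
- board_mid (a point): middle of the top of the riser's white board, 150 x 440 x 18 mm, its top about 100 mm above the counter (+-5 mm as it is adjusted). It sits on rubber feet and gives about 0.12 mm per newton pressed on it, at most 8 mm.
- dial: black bar 46 mm long, 15 wide, from 120 to 150 mm above the counter; origin on its axis at 115 mm, grip it 22 mm higher; x axis along the bar to its nose (white line on that end's top), z up. Turns either way about the vertical, stays put (0.12 Nm friction). Clockwise from above raises the board's left end, bubble to the left 9 mm/rad. Flat scale disc below it: radius 42 mm, top at 114 mm.
- dial_nose (a point): the tip of the dial's nose, low at one end of the bar, 33 mm from the dial's axis
- mark (a point): where the nose must point: the long thick mark of the dial's scale, at the same 33 mm from the dial's axis, on the side away from the robot. It is 4.5 mm wide and runs out onto a small tab that juts from the round disc; the other ticks are short and thin. At the start the nose is 0.5 to 1.6 rad clockwise of it, seen from above.
- wheel: the levelling foot's wheel, round, black, fluted, 46 mm across, from 113 to 143 mm above the counter; origin on its axis at 112 mm, grip it 22 mm higher. Turns either way about the vertical, stays put (0.12 Nm friction). Clockwise from above raises the board's right end: bubble to the right (-y) 9 mm/rad. Once the dial is set it needs 0.5 to 1.7 rad clockwise.
- level: spirit level, loose, lying along the board: 172 mm long (its y axis, towards the dial's end), 26 wide, 32 tall, 0.3 kg. Origin at the centre of its underside. From y = -80 to +17 mm it is solid with a flat top, to press on; beyond lies the clear vial, 46 mm of it seen between black plugs, with a white bubble 14 mm long and two black lines 23 mm apart.
- press_spot (a point): on the solid block's flat top, at the middle of the spirit level's length (y = -5 mm of the level), 32 mm above its underside: the place to press; pressing far from it tips the bubble a little
- bubble (a joint): place of the bubble along the vial in m: 0 is midway between the lines, positive towards the level's +y (the dial's end), which then is the higher end; -0.015 and 0.015 are the ends of the vial. It takes about 2 seconds to settle, and starts at the +y end.
- mug: bystander: white mug, 80 mm across, 90 mm tall, origin under its centre
- jar: bystander: glass jar with wooden cap, 84 mm across, 130 mm tall, origin under its centre
- bowl: bystander: white bowl standing under the board, 110 mm across, 45 mm tall, origin under its centre

How it is judged (in metres and radians):
On the way, in this order (a step that is already met when the one before it is completed fails the run):
1. the dial's nose points at the long mark (horizontal distance between dial_nose and mark below 0.0045 m), for 0.3 s.
2. with the dial still on its mark, the bubble rests between the lines (horizontal distance between dial_nose and mark below 0.0045 m and value of joint bubble between -0.0035 and 0.0035 m), for 0.5 s.
At the end, for the whole second after the job is handed in: The dial's nose is within 4.5 mm of the mark, the bubble within 3.5 mm of the middle between its lines, the level lies flat on the board about where it was and still, and the fingers press it onto the board with 3 to 35 N while the robot touches neither knob (all of step 2 and contact force between the fingers and level between 3 and 35 N and contact force between level and stand above 4 N and contact force between the arm and dial below 0.5 N and contact force between the arm and wheel below 0.5 N and z of level in the frame of stand between 0.085 and 0.109 m and angle between the z axis of level and the z axis of stand, either way round below 0.03 rad and y of press_spot in the frame of stand between -0.12 and 0.05 m and linear speed of level below 0.02 m/s); the arm keeps its last pose, push and grip.
It fails at once if the level is pressed harder than 45 N (contact force between the fingers and level above 45 N).
It fails at once if a bystander is moved by more than 20 mm (distance of any of mug, jar, bowl from where it was at the start of the episode above 0.02 m).
It fails at once if the level is lifted off the board (z of level in the frame of stand above 0.13 m).
It also fails if it takes over 58 s, if anything falls off the work surface, if the arm or the gripper's body presses on something with over 40 N, if the wrist force passes 120 N, or if a joint passes its speed limit or range.

## Working session

There is one attempt and no reset: what is moved stays moved. The work goes in short steps, Python scripts to look and compute and a tool call to move; the robot and the scene stay as the last step left them, time stands still between calls to the robot, and variables do not carry over. Pictures are saved under pics/ and viewed, at most 10 in all, crops included, and the job is handed in when it is done.

Besides the shell and the picture viewer there is one more tool, called after ">>>" as name([rows], argument=value, ...), one row to a line, values as JSON. send_rows: Moves the arm, as the interface text tells. Its arguments: {"type":"object","properties":{"plan":{"type":"array","items":{"type":"array","items":{"type":"array","items":{"type":"number"}}}},"fingers":{"type":"number"}},"required":["plan"]}

```bash
mkdir -p pics
cat > h.py <<'E'
import numpy as np, cv2, pickle
from plant import ctrl
def snap(n,f):
    s=ctrl.snapshot(n); cv2.imwrite(f'pics/{f}.png',s['img'][:,:,::-1]); pickle.dump(s,open(f'pics/{f}.pkl','wb')); return s
def load(f): return pickle.load(open(f'pics/{f}.pkl','rb'))
def ray(s,u,v):
    d=s['pose'][:3,:3]@np.linalg.inv(s['K'])@np.array([u,v,1.]); return s['pose'][:3,3],d/np.linalg.norm(d)
def onz(s,u,v,z):
    o,d=ray(s,u,v); return o+d*(z-o[2])/d[2]
def tri(obs):
    A=0;b=0
    for s,u,v in obs:
        o,d=ray(s,u,v);P=np.eye(3)-np.outer(d,d);A=A+P;b=b+P@o
    return np.linalg.solve(A,b)
def proj(s,p):
    q=s['K']@(s['pose'][:3,:3].T@(np.array(p)-s['pose'][:3,3])); return q[:2]/q[2]
E
python3 - <<'E'
from h import *
a=snap('scene','s0');b=snap('top','t0')
for s in (a,b): print(s['K'].round(1).tolist(),s['pose'].round(3).tolist())
o=ctrl.get_obs();print(o)
E
```

```text
[[445.0, 0.0, 327.8], [0.0, 445.0, 233.4], [0.0, 0.0, 1.0]] [[-0.065, 0.618, -0.783, 1.523], [0.998, 0.031, -0.058, 0.077], [-0.011, -0.785, -0.619, 0.907], [0.0, 0.0, 0.0, 1.0]]
[[581.3, 0.0, 325.8], [0.0, 581.3, 231.4], [0.0, 0.0, 1.0]] [[0.022, -0.983, 0.184, 0.207], [-1.0, -0.019, 0.016, -0.001], [-0.012, -0.185, -0.983, 1.804], [0.0, 0.0, 0.0, 1.0]]
{'clock': 0.1, 'joint_pos': array([-5.50556604e+01,  2.05872320e+01,  6.38832613e-01, -1.62167308e-02,
       -7.01364237e+01, -1.65074820e+01]), 'qvel': array([-0.02884543, -0.09006047,  0.06743075,  0.08542745,  0.01786159,
        0.04848959]), 'tau': array([-1.39893877e-03, -5.84164524e+01,  2.93752724e+01,  7.01563731e+00,
        1.02125737e-02, -5.96063069e-05]), 'tool_pos': array([ 0.21330713, -0.63994701,  0.22572084]), 'orientation': array([ 1.79914341e+02, -9.48645853e-03, -1.61568657e+02]), 'force': array([-0.12192547, -0.00063313, -0.34617904]), 'moment': array([ 0.05032158, -0.03494712,  0.00846832]), 'gripper_force': 0.0, 'opening': 0.08732426529576809}
```

View pics/s0.png

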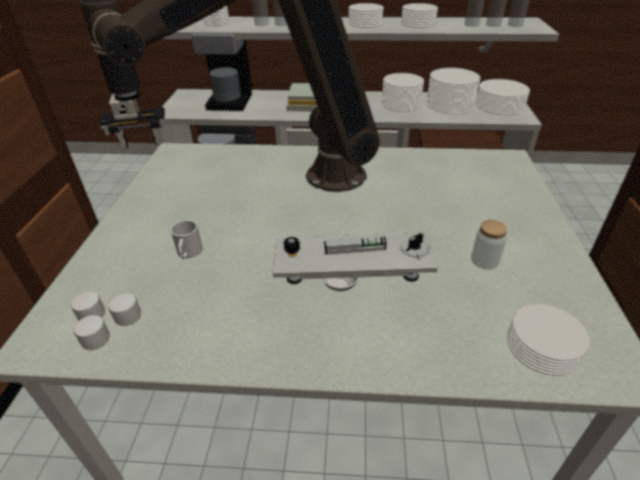

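View pics/t0.png

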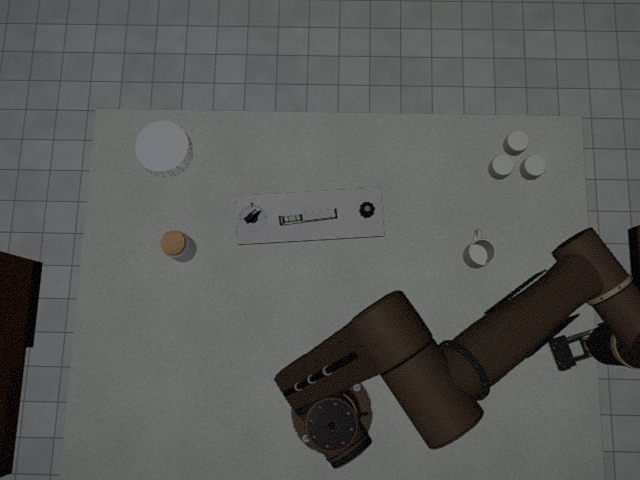

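The scene view shows the dial at about (416,240), the wheel at (291,245) and the level at (325–386,244). In the top view the dial is at (252,214), the wheel at (367,210) and the level runs from (279,220) to (337,212). I'll enlarge both.

Run:
```python
from h import *
a=load('t0')['img'][182:250,225:395];b=load('s0')['img'][226:291,265:445]
f=lambda i:cv2.resize(i,(720,280),interpolation=cv2.INTER_CUBIC)
cv2.imwrite('pics/c0.png',np.vstack([f(a),f(b)])[:,:,::-1])
t=load('t0');s=load('s0')
print('dial',tri([(t,252,214),(s,416,240)]),onz(t,252,214,.14),'wheel',tri([(t,367.3,209.5),(s,291.5,241)]),onz(t,367.3,209.5,.143))
```

```text
dial [0.56746765 0.24519242 0.1387794 ] [0.56707653 0.24348556 0.14      ] wheel [ 0.58744266 -0.09372989  0.13762075] [ 0.58632111 -0.09423597  0.143     ]
```

View pics/c0.png

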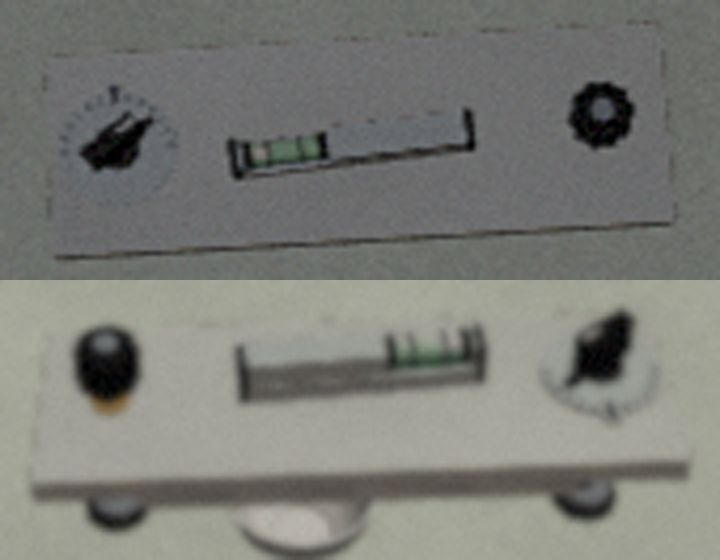

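The top crop shows the disc centre at crop (118,145), the long mark at (113,90) and the nose towards (150,122), about 60° clockwise of the mark. The wheel is at crop (602,114). I'll move to hover near the dial and refine with the wrist camera.

```bash
cat >> h.py <<'E'
from scipy.spatial.transform import Rotation as Ro
def go(p,yaw,start=None):
    o=ctrl.get_obs(); R=Ro.from_euler('xyz',o['orientation'],degrees=True); x0=o['tool_pos']
    if start is not None: x0=np.array(start[:3]);R=Ro.from_euler('xyz',[180,0,start[3]],degrees=True)
    T=Ro.from_euler('xyz',[180,0,yaw],degrees=True)
    print('shift cm',(R.inv().apply(np.array(p)-x0)*100).round(2),'turn',(R.inv()*T).as_rotvec(degrees=True).round(2))
E
python3 - <<'E'
from h import *
go([.52,-.35,.28],-110); go([.52,-.35,.28],-110)
go([.52,.2,.28],-50,[.52,-.35,.28,-110])
E
```

```text
shift cm [-38.26  17.82  -5.41] turn [ 8.000e-02  3.000e-02 -5.157e+01]
shift cm [-38.26  17.82  -5.41] turn [ 8.000e-02  3.000e-02 -5.157e+01]
shift cm [-51.68  18.81   0.  ] turn [  0.   0. -60.]
```

>>> send_rows([
  [[-3, 1.4, -1, 0, 0, -6], [-6.5, 3, -2, 0, 0, -12], [-10, 4.6, -3, 0, 0, -18], [-13.5, 6.2, -4, 0, 0, -24], [-17, 7.8, -5, 0, 0, -30], [-20.5, 9.4, -5.4, 0, 0, -36], [-24, 11, -5.4, 0, 0, -42], [-27, 12.4, -5.4, 0, 0, -48]],
])

```text
clock: 0.77
tool_pos: [0.4319, -0.4354, 0.2808]
orientation: [-180.0, 0.0, -113.2]
force: [0.1, -0.7, -0.6]
opening: 0.0878
gripper_force: 0.0
```

Run:
```python
from h import *
o=ctrl.get_obs();print(o['clock'],o['tool_pos'],o['orientation'],o['joint_pos'])
go([.52,-.1,.28],-80)
```

```text
0.7667 [ 0.43188688 -0.43544356  0.28079913] [-1.79969341e+02  1.25770927e-02 -1.13234887e+02] [-2.70203280e+01  1.30856264e+01 -2.67072703e+00 -1.51449685e-02
 -7.42138855e+01  3.78955440e+00]
shift cm [-34.3    5.14   0.08] turn [-3.000e-02  0.000e+00 -3.323e+01]
```

>>> send_rows([
  [[-4, 0.6, 0, 0, 0, -4], [-8, 1.2, 0, 0, 0, -8], [-12, 1.8, 0, 0, 0, -12], [-16, 2.4, 0, 0, 0, -16], [-20, 3, 0, 0, 0, -20], [-24, 3.6, 0, 0, 0, -24], [-28, 4.2, 0, 0, 0, -28], [-32, 4.8, 0, 0, 0, -32]],
])

```text
clock: 1.43
tool_pos: [0.5141, -0.1228, 0.2805]
orientation: [180.0, 0.0, -81.4]
force: [0.4, -0.4, -0.0]
opening: 0.0882
gripper_force: 0.0
```

Run:
```python
from h import *
go([.52,.17,.27],-50)
```

```text
shift cm [-28.86  -4.98   1.05] turn [ 0.000e+00  1.000e-02 -3.136e+01]
```

>>> send_rows([
  [[-4, -0.7, 0, 0, 0, -4], [-8, -1.4, 0, 0, 0, -8], [-12, -2, 0, 0, 0, -12], [-16, -2.7, 0, 0, 0, -16], [-20, -3.4, 0, 0, 0, -20], [-24, -4.1, 0.5, 0, 0, -24], [-27, -4.8, 1, 0, 0, -28], [-28.9, -5, 1, 0, 0, -31.4]],
])

```text
clock: 2.1
tool_pos: [0.5208, 0.1713, 0.2691]
orientation: [179.9, 0.0, -49.9]
force: [0.1, 0.3, 0.0]
opening: 0.0877
gripper_force: 0.0
```

Run:
```python
from h import *
s=snap('wrist','w0');print(s['K'].tolist(),s['pose'].round(3).tolist())
```

```text
[[343.17501448758065, 0.0, 312.58297465767333], [0.0, 343.17501448758065, 238.57496381246727], [0.0, 0.0, 1.0]] [[-0.765, -0.623, -0.164, 0.564], [-0.644, 0.74, 0.194, 0.119], [0.001, 0.254, -0.967, 0.427], [0.0, 0.0, 0.0, 1.0]]
```

View pics/w0.png

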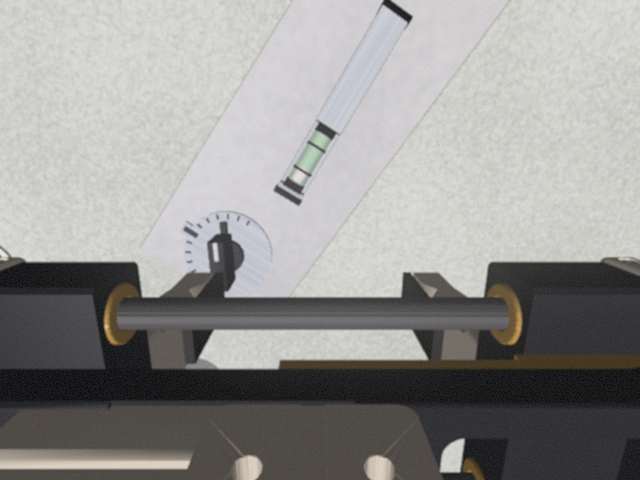

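The wrist view shows the disc around (230,253), the nose tip at about (224,226), the long mark at (190,229) and the bubble at (298,177). I'll enlarge the dial.

Run:
```python
from h import *
a=load('w0')['img'][200:300,165:295]
cv2.imwrite('pics/c1.png',cv2.resize(a,None,fx=6,fy=6,interpolation=cv2.INTER_CUBIC)[:,:,::-1])
```

```text
(no output)
```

View pics/c1.png

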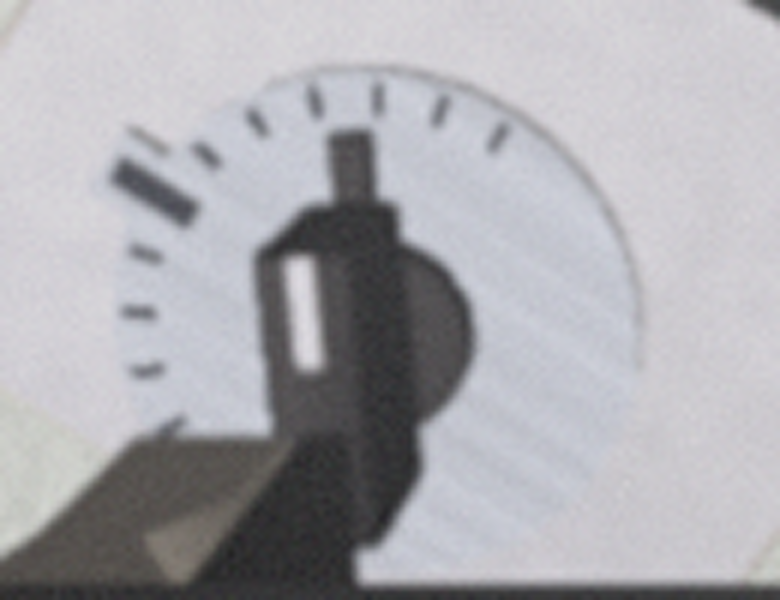

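The crop puts the nose tip at (352,132), the long mark running from (113,175) to (197,220), and rim points at (640,330), (118,300), (370,65), (560,140) and (500,560).

Run:
```python
from h import *
from scipy.optimize import least_squares as LS
w=load('w0');t=load('t0');s=load('s0')
f=lambda u,v,z=.114:onz(w,165+u/6-.4,200+v/6-.4,z)
P=np.array([f(*p) for p in [(640,330),(118,300),(370,65),(560,140),(500,560),(260,85),(618,220)]])[:,:2]
r=LS(lambda c:np.hypot(*(P-c[:2]).T)-c[2],[.57,.24,.042]);print(r.x,r.fun.round(4));c=r.x[:2]
def pol(p,c=c): d=p[:2]-c;return np.hypot(*d).round(4),np.degrees(np.arctan2(d[1],d[0])).round(1)
print('mark in/out',pol(f(113,175)),pol(f(197,220)),'nose tip',[pol(f(352,132,z)) for z in(.116,.12)])
# bar top outline ends
print('white line',pol(f(298,255,.15)),pol(f(310,370,.15)))
# heights by two views: whole bar top centre in top view, scene
print('dial tri', tri([(t,225+116/4.235-.4,182+143/4.118-.4),(w,165+335/6,200+335/6)]))
g=lambda u,v,z:onz(w,u,v,z)
print('level vial end',g(288,191,.132),'other end',g(397,11,.132))
print('wheel',onz(t,225+602/4.235-.4,182+114/4.118-.4,.143))
```

```text
[0.56231932 0.24591865 0.04229766] [-0.0011 -0.0006  0.0002  0.0004  0.0008  0.0003 -0.    ]
mark in/out (np.float64(0.0474), np.float64(8.1)) (np.float64(0.033), np.float64(7.3)) nose tip [(np.float64(0.0325), np.float64(-46.4)), (np.float64(0.0333), np.float64(-48.3))]
white line (np.float64(0.0221), np.float64(-45.6)) (np.float64(0.0053), np.float64(-36.9))
dial tri [0.56537116 0.24690703 0.12205561]
level vial end [0.55712747 0.15972487 0.132     ] other end [0.57974319 0.00100584 0.132     ]
wheel [ 0.58694034 -0.09261889  0.143     ]
```

Run:
```python
from h import *
go([.562,.246,.119],-47)
```

```text
shift cm [-2.89 -7.87 15.02] turn [ 0.06  0.04 -2.58]
```

>>> send_rows([
  [[-1.5, -4, 1, 0, 0, -1], [-2.9, -7.9, 2, 0, 0, -2.6], [-2.9, -7.9, 5, 0, 0, -2.6], [-2.9, -7.9, 8, 0, 0, -2.6], [-2.9, -7.9, 11, 0, 0, -2.6], [-2.9, -7.9, 13, 0, 0, -2.6], [-2.9, -7.9, 14.5, 0, 0, -2.6], [-2.9, -7.9, 15, 0, 0, -2.6]],
])

```text
clock: 2.82
tool_pos: [0.5618, 0.2402, 0.1172]
orientation: [179.7, 0.0, -47.6]
force: [-0.1, -0.0, -0.4]
opening: 0.0876
gripper_force: 0.0
```

>>> send_rows([
  [[0, 0, 0, 0, 0, 0], [0, 0, 0, 0, 0, 0], [0, 0, 0, 0, 0, 0], [0, 0, 0, 0, 0, 0], [0, 0, 0, 0, 0, 0], [0, 0, 0, 0, 0, 0]],
], fingers=0)

```text
clock: 3.32
tool_pos: [0.5637, 0.2415, 0.1214]
orientation: [-179.9, -0.0, -47.6]
force: [-0.6, 0.2, 0.6]
opening: 0.0531
gripper_force: 0.0
```

>>> send_rows([
  [[-0.45, -0.18, 0.2, 0, 0, 0], [-0.45, -0.18, 0.2, 0, 0, 0], [-0.45, -0.18, 0.2, 0, 0, 0], [-0.45, -0.18, 0.2, 0, 0, 0], [-0.45, -0.18, 0.2, 0, 0, 0], [-0.45, -0.18, 0.2, 0, 0, 0], [-0.45, -0.18, 0.2, 0, 0, 0], [-0.45, -0.18, 0.2, 0, 0, 0]],
])

```text
clock: 3.98
tool_pos: [0.5623, 0.2468, 0.1189]
orientation: [-179.9, 0.0, -47.5]
force: [1.6, 6.4, -0.8]
opening: 0.0297
gripper_force: 30.0
```

The opening stopped at 30 mm, so the tips are probably on the round hub just below the bar. I'll reopen, raise 5 mm and close again.

>>> send_rows([
  [[0, 0, 0, 0, 0, 0], [0, 0, 0, 0, 0, 0], [0, 0, 0, 0, 0, 0], [0, 0, -0.5, 0, 0, 0], [0, 0, -0.5, 0, 0, 0], [0, 0, -0.5, 0, 0, 0]],
], fingers=0.5)

```text
clock: 4.48
tool_pos: [0.5618, 0.2456, 0.1239]
orientation: [-180.0, -0.0, -47.6]
force: [-0.2, 0.1, 0.5]
opening: 0.0441
gripper_force: 0.0
```

>>> send_rows([
  [[0, 0, 0, 0, 0, 0], [0, 0, 0, 0, 0, 0], [0, 0, 0, 0, 0, 0], [0, 0, 0, 0, 0, 0], [0, 0, 0, 0, 0, 0], [0, 0, 0, 0, 0, 0], [0, 0, 0, 0, 0, 0], [0, 0, 0, 0, 0, 0]],
], fingers=0)

```text
clock: 5.15
tool_pos: [0.5622, 0.2465, 0.1238]
orientation: [-179.9, 0.0, -47.6]
force: [1.5, 3.6, -0.4]
opening: 0.0146
gripper_force: 30.0
```

>>> send_rows([
  [[0, 0, 0, 0, 0, -5], [0, 0, 0, 0, 0, -11], [0, 0, 0, 0, 0, -18], [0, 0, 0, 0, 0, -25], [0, 0, 0, 0, 0, -32], [0, 0, 0, 0, 0, -39], [0, 0, 0, 0, 0, -46], [0, 0, 0, 0, 0, -52]],
])

```text
clock: 5.82
tool_pos: [0.5621, 0.2462, 0.1238]
orientation: [-180.0, -0.0, 4.8]
force: [3.5, 1.9, -0.4]
opening: 0.015
gripper_force: 30.0
```

>>> send_rows([
  [[0, 0, 0, 0, 0, -2], [0, 0, 0, 0, 0, -3], [0, 0, 0, 0, 0, -3], [0, 0, 0, 0, 0, -3], [0, 0, 0, 0, 0, -3]],
])

```text
clock: 6.23
tool_pos: [0.5621, 0.2462, 0.1238]
orientation: [-180.0, -0.1, 7.4]
force: [2.6, 4.5, -0.0]
opening: 0.0148
gripper_force: 30.0
```

Run:
```python
from h import *
w=snap('wrist','w1');print(ctrl.get_obs()['orientation'],ctrl.get_obs()['moment'])
u,v=proj(w,[.595,.25,.114]).astype(int);print(u,v)
a=w['img'];u0=max(0,min(u-60,520));v0=max(0,min(v-45,390));print(u0,v0)
cv2.imwrite('pics/c2.png',cv2.resize(a[v0:v0+90,u0:u0+120],None,fx=6,fy=6,interpolation=cv2.INTER_CUBIC)[:,:,::-1])
```

```text
[-1.79972628e+02 -4.82230791e-02  7.39980700e+00] [ 1.35048618 -0.88810199  0.10336726]
313 219
253 174
```

View pics/c2.png

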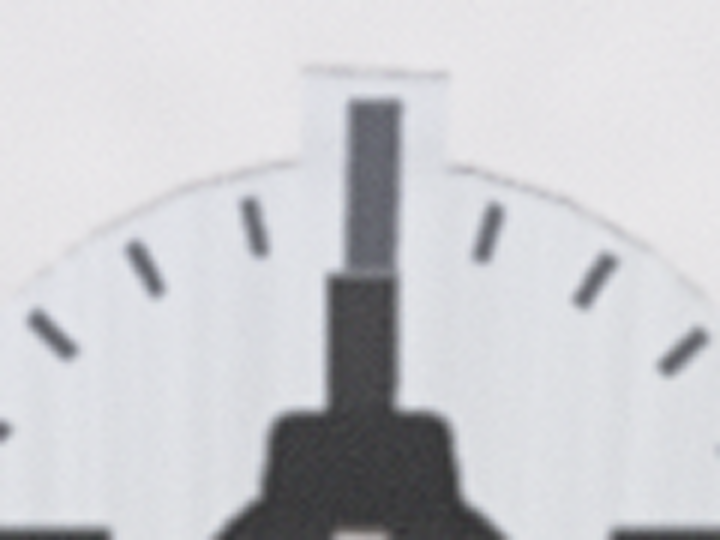

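The nose (column 361) is about 11 px left of the mark's centre (372), roughly 0.9 mm or 1.5° too far counter-clockwise. I'll turn it back by 1.5°, release and lift.

>>> send_rows([
  [[0, 0, 0, 0, 0, 1.5], [0, 0, 0, 0, 0, 1.5], [0, 0, 0, 0, 0, 1.5], [0, 0, 0, 0, 0, 1.5], [0, 0, 0, 0, 0, 1.5]],
])

```text
clock: 6.7
tool_pos: [0.5619, 0.2462, 0.1237]
orientation: [-180.0, -0.0, 6.0]
force: [3.3, 3.9, -0.2]
opening: 0.0146
gripper_force: 30.0
```

>>> send_rows([
  [[0, 0, 0, 0, 0, 0], [0, 0, 0, 0, 0, 0], [0, 0, 0, 0, 0, 0], [0, 0, 0, 0, 0, 0], [0, 0, -2, 0, 0, 0], [0, 0, -5, 0, 0, 0], [0, 0, -8, 0, 0, 0], [0, 0, -11, 0, 0, 0]],
], fingers=0.6)

```text
clock: 7.37
tool_pos: [0.5612, 0.2451, 0.2344]
orientation: [179.9, 0.1, 5.9]
force: [1.0, 1.0, 0.5]
opening: 0.0521
gripper_force: 0.0
```

Run:
```python
from h import *
go([.56,-.0926,.235],6)
go([.587,-.0926,.235],6)
```

```text
shift cm [-3.610e+00  3.358e+01 -1.000e-02] turn [ 0.07  0.09 -0.07]
shift cm [-9.200e-01  3.386e+01 -1.000e-02] turn [ 0.07  0.09 -0.07]
```

>>> send_rows([
  [[-1, 4, 0, 0, 0, 0], [-2, 8, 0, 0, 0, 0], [-3, 12, 0, 0, 0, 0], [-4, 16, 0, 0, 0, 0], [-5, 20, 0, 0, 0, 0], [-6, 24, 0, 0, 0, 0], [-6.1, 28, 0, 0, 0, 0], [-6.1, 32, 0, 0, 0, 0]],
], fingers=1)

```text
clock: 8.03
tool_pos: [0.5329, -0.0808, 0.234]
orientation: [-180.0, -0.0, 6.0]
force: [0.5, -0.5, -0.0]
opening: 0.0873
gripper_force: 0.0
```

>>> send_rows([
  [[0, 1.5, 0, 0, 0, 0], [0, 1.5, 0, 0, 0, 0], [0, 1.5, 0, 0, 0, 0]],
])

```text
clock: 8.28
tool_pos: [0.5351, -0.0949, 0.2333]
orientation: [-180.0, 0.1, 5.8]
force: [0.6, -0.0, 0.5]
opening: 0.0876
gripper_force: 0.0
```

Run:
```python
from h import *
w=snap('wrist','w2');o=ctrl.get_obs();print(o['tool_pos'],o['orientation'],proj(w,[.587,-.0926,.143]))
```

```text
[ 0.53524305 -0.09397789  0.2333423 ] [-1.79993585e+02  4.50380599e-02  5.86677847e+00] [316.80413395 170.87049197]
```

View pics/w2.png

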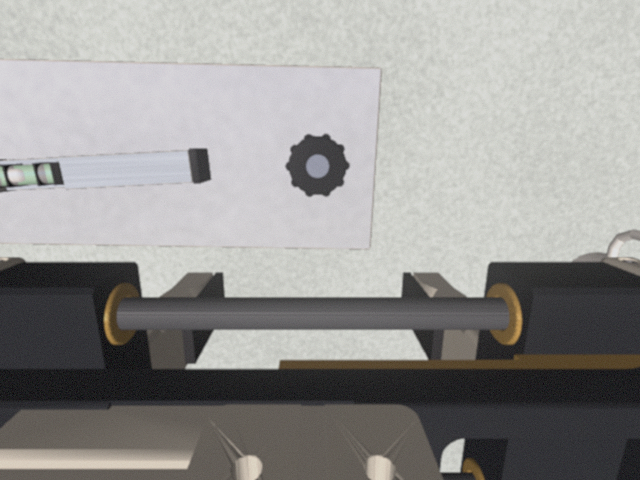

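The wheel's top centre is at (317.5,165.5), and the level's end is at (200,165), well clear. The bubble is at (14,174), at the picture's edge.

Run:
```python
from h import *
w=load('w2');t=load('t0')
c=onz(w,317.5,165.5,.143);print(c,tri([(w,317.5,165.5),(t,225+602/4.235-.4,182+114/4.118-.4),(load('s0'),291.5,240.5)]))
go([c[0],c[1],.119],0)
```

```text
[ 0.59076659 -0.0927033   0.143     ] [ 0.58899431 -0.09271081  0.14003977]
shift cm [ 5.55  0.44 11.43] turn [-0.    0.05  5.87]
```

>>> send_rows([
  [[2, 0.2, 1, 0, 0, -7], [4, 0.4, 2, 0, 0, -14], [5.5, 0.4, 3, 0, 0, -21], [5.5, 0.4, 4, 0, 0, -28], [5.5, 0.4, 5, 0, 0, -35], [5.5, 0.4, 5, 0, 0, -42], [5.5, 0.4, 5, 0, 0, -49], [5.5, 0.4, 5, 0, 0, -54]],
])

```text
clock: 9.0
tool_pos: [0.5906, -0.0905, 0.1831]
orientation: [-180.0, 0.0, 60.4]
force: [-0.4, 0.1, -0.6]
opening: 0.0875
gripper_force: 0.0
```

Run:
```python
from h import *
go([.5905,-.0927,.119],60)
```

```text
shift cm [-0.2   0.1   6.41] turn [-0.05  0.03  0.42]
```

>>> send_rows([
  [[-0.2, 0.1, 2, 0, 0, 0], [-0.2, 0.1, 4, 0, 0, 0], [-0.2, 0.1, 5.5, 0, 0, 0], [-0.2, 0.1, 6.4, 0, 0, 0], [-0.2, 0.1, 6.4, 0, 0, 0], [-0.2, 0.1, 6.4, 0, 0, 0]],
])

```text
clock: 9.5
tool_pos: [0.5908, -0.0935, 0.1196]
orientation: [-180.0, 0.0, 60.0]
force: [0.6, 0.6, 0.1]
opening: 0.0875
gripper_force: 0.0
```

>>> send_rows([
  [[0, 0, 0, 0, 0, 0], [0, 0, 0, 0, 0, 0], [0, 0, 0, 0, 0, 0], [0, 0, 0, 0, 0, 0], [0, 0, 0, 0, 0, 0], [0, 0, 0, 0, 0, 0], [0, 0, 0, 0, 0, 0]],
], fingers=0)

```text
clock: 10.08
tool_pos: [0.5907, -0.0943, 0.1197]
orientation: [180.0, -0.0, 59.9]
force: [-0.3, -0.3, 0.3]
opening: 0.0467
gripper_force: 0.0
```

Run:
```python
from h import *
w=snap('wrist','w3')
for y in (.02,.12,.15): print(proj(w,[.562,y,.125]))
t=snap('top','t3');s=snap('scene','s3')
f=lambda i,fx:cv2.resize(i,(640,fx),interpolation=cv2.INTER_CUBIC)
i=s['img'][226:266,320:400]
cv2.imwrite('pics/c3.png',np.vstack([w['img'][0:270],f(i,320)])[:,:,::-1])
```

```text
[117.2763265  106.30167493]
[ -59.22053085 -153.69102264]
[-125.19435896 -250.87526601]
```

View pics/c3.png

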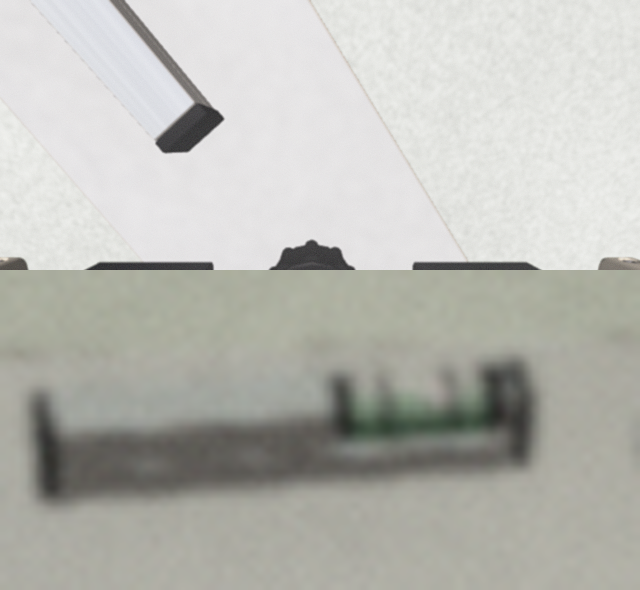

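The scene crop shows lines at columns 385 and 450, but the bubble (around 430) is blurred. The wrist view at this pose doesn't reach the vial. I'll take numeric profiles instead.

Run:
```python
from h import *
w=load('w2')['img'].astype(int)
print('R',w[170:179,0:68,0].mean(0).round().astype(int).tolist());print('G',w[170:179,0:68,1].mean(0).round().astype(int).tolist())
for n in('s0','s3'):
    s=load(n)['img'].astype(int)
    for r in range(237,247): print(n,r,'R-G',(s[r,358:388,0]-s[r,358:388,1]).tolist())
```

```text
R [179, 179, 174, 153, 113, 70, 66, 121, 183, 214, 223, 222, 222, 222, 222, 222, 219, 216, 211, 207, 200, 195, 191, 186, 183, 182, 183, 182, 182, 182, 183, 182, 183, 175, 151, 108, 73, 80, 119, 149, 163, 166, 165, 164, 168, 171, 180, 182, 183, 183, 174, 149, 105, 72, 62, 60, 62, 63, 62, 59, 74, 117, 165, 192, 199, 198, 198, 198]
G [203, 204, 198, 168, 118, 71, 65, 118, 179, 211, 219, 219, 219, 219, 219, 219, 216, 213, 207, 202, 197, 192, 189, 192, 198, 205, 209, 208, 208, 207, 209, 208, 208, 200, 171, 119, 76, 79, 117, 147, 161, 163, 162, 162, 167, 180, 198, 206, 209, 208, 199, 167, 116, 74, 60, 59, 60, 61, 60, 58, 74, 119, 168, 194, 201, 200, 201, 200]
s0 237 R-G [1, 1, 1, -1, 0, 0, 0, 0, -1, 1, 0, 1, 2, 0, 3, 1, 1, 1, 0, 0, 1, 1, 1, 0, -1, -1, -2, 0, 0, 0]
s0 238 R-G [-2, 0, -2, -1, 2, 2, 0, 1, 3, 0, 0, 0, 0, 1, 2, 0, 1, 1, 0, 1, 2, 3, 1, 1, -4, -1, -3, 0, 2, 0]
s0 239 R-G [-3, -2, -2, -1, 0, 1, 0, 1, 0, 0, -2, -2, -2, -4, 0, -2, -1, 0, 3, 4, 4, 4, 4, 1, -1, -2, -1, 0, -1, 1]
s0 240 R-G [-2, -4, -1, -1, -1, 0, -1, -3, -3, -3, -2, -6, -7, -6, -8, -6, -9, -2, 1, 4, 5, 3, 3, 1, -1, -1
[... 1401 characters left out ...]
, -1, 1, 1]
s3 242 R-G [-3, -2, -4, -1, -1, -8, -11, -12, -13, -9, -9, -11, -16, -16, -11, -7, -1, 1, -3, -10, -13, -14, -11, -7, 2, -2, 1, 0, 0, -1]
s3 243 R-G [-2, -3, -2, -3, 0, -5, -15, -15, -16, -12, -11, -13, -18, -17, -17, -12, -9, -7, -7, -12, -14, -14, -12, -7, 3, 2, 0, 2, 0, 2]
s3 244 R-G [1, 2, 0, -3, -3, -6, -12, -16, -17, -13, -12, -16, -17, -16, -17, -15, -16, -14, -13, -12, -17, -15, -14, -6, 0, 3, 0, 0, 0, -2]
s3 245 R-G [2, 3, 2, 0, 0, -6, -13, -17, -18, -16, -17, -15, -18, -17, -17, -15, -17, -16, -13, -16, -15, -17, -9, -5, 2, 1, 0, 3, -2, 0]
s3 246 R-G [5, 3, 3, 3, 0, -5, -13, -17, -15, -14, -12, -13, -13, -12, -8, -13, -13, -9, -9, -8, -11, -10, -4, -2, 0, 3, 1, 1, 3, 0]
```

>>> send_rows([
  [[0, 0, 0, 0, 0, 0], [0, 0, 0, 0, 0, 0], [0, 0, 0, 0, 0, 0]],
])

```text
clock: 10.48
tool_pos: [0.5906, -0.0942, 0.1195]
orientation: [-180.0, 0.0, 59.9]
force: [-0.8, 1.5, -0.1]
opening: 0.0411
gripper_force: 30.0
```

The lines are at columns 5.5 and 36 in w2, and the bubble spans about 4–22.5. That puts it roughly 5.7 mm to the left, which the scene view agrees with, so the wheel needs about 36° clockwise.

>>> send_rows([
  [[0, 0, 0, 0, 0, 5], [0, 0, 0, 0, 0, 11], [0, 0, 0, 0, 0, 17], [0, 0, 0, 0, 0, 23], [0, 0, 0, 0, 0, 29], [0, 0, 0, 0, 0, 34], [0, 0, 0, 0, 0, 36], [0, 0, 0, 0, 0, 36]],
])

```text
clock: 11.15
tool_pos: [0.5902, -0.0934, 0.1192]
orientation: [-179.9, 0.0, 23.8]
force: [-1.3, 4.0, 0.9]
opening: 0.0413
gripper_force: 30.0
```

>>> send_rows([
  [[0, 0, 0, 0, 0, 0], [0, 0, 0, 0, 0, 0], [0, 0, 0, 0, 0, 0], [0, 0, 0, 0, 0, 0], [0, 0, -2, 0, 0, 0], [0, 0, -5, 0, 0, 0], [0, 0, -8, 0, 0, 0], [0, 0, -11, 0, 0, 0]],
], fingers=1)

```text
clock: 11.82
tool_pos: [0.5904, -0.0945, 0.2308]
orientation: [180.0, 0.0, 23.9]
force: [0.9, 0.7, 0.4]
opening: 0.0861
gripper_force: 0.0
```

Run:
```python
from h import *
go([.50,.03,.235],6)
```

```text
shift cm [ -3.22 -15.05  -0.42] turn [1.000e-02 4.000e-02 1.793e+01]
```

>>> send_rows([
  [[0, -3.5, 0, 0, 0, 4], [0, -7, 0, 0, 0, 8], [0, -10.5, 0, 0, 0, 12], [0, -14, 0, 0, 0, 16], [0, -17.5, 0, 0, 0, 18], [0, -20.5, 0, 0, 0, 18], [0, -22, 0, 0, 0, 18], [0, -22.4, 0, 0, 0, 18]],
], fingers=0)

```text
clock: 12.48
tool_pos: [0.4991, 0.1125, 0.23]
orientation: [-180.0, -0.1, 6.1]
force: [0.3, -1.7, 0.0]
opening: 0.0398
gripper_force: 0.0
```

>>> send_rows([
  [[0, 0, 0, 0, 0, 0], [0, 0, 0, 0, 0, 0], [0, 0, 0, 0, 0, 0], [0, 0, 0, 0, 0, 0], [0, 0, 0, 0, 0, 0], [0, 0, 0, 0, 0, 0], [0, 0, 0, 0, 0, 0], [0, 0, 0, 0, 0, 0]],
])

```text
clock: 13.15
tool_pos: [0.4999, 0.1102, 0.2295]
orientation: [180.0, 0.0, 5.9]
force: [0.0, 0.1, 0.1]
opening: 0.0004
gripper_force: 0.0
```

Run:
```python
from h import *
w=snap('wrist','w4');print(ctrl.get_obs()['tool_pos'],w['pose'][:3,3])
cv2.imwrite('pics/c4.png',w['img'][60:260,150:480].repeat(2,0).repeat(2,1)[:,:,::-1])
```

```text
[0.49986918 0.11034041 0.22951944] [0.56657998 0.11692279 0.387448  ]
```

View pics/c4.png

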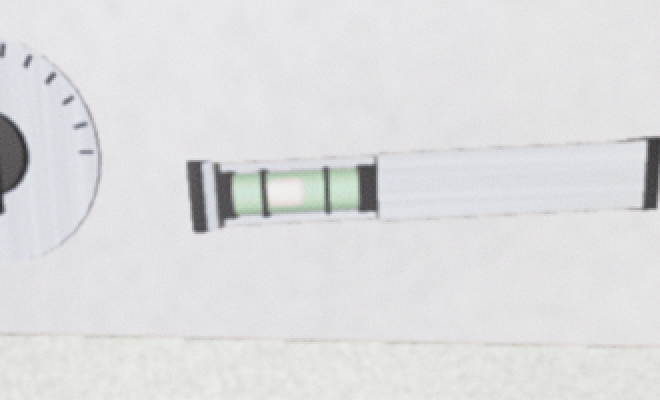

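The lines are at columns 264 and 326 and the bubble spans about 268–304, so it is roughly 3 mm left of the middle. I'll measure it numerically and check that it has settled.

```bash
cat >> h.py <<'E'
def vial(w):
    i=w['img'].astype(float)
    i=cv2.GaussianBlur(i,(0,0),.7); p0=np.array([266,157.5]);p1=np.array([332,152.])   # along vial axis
    n=400;t=np.linspace(0,1,n)[:,None];q=p0+(p1-p0)*t
    vals=np.mean([np.array([cv2.getRectSubPix(i.astype(np.float32),(1,1),tuple(map(float,x+[0,k])))[0,0] if 0 else i[int(round(x[1]+k)),int(round(x[0]))] for x in q]) for k in(-2,-1,0,1,2)],0)
    print('R-G',(vals[::6,0]-vals[::6,1]).round().astype(int).tolist()); print('G',vals[::6,1].round().astype(int).tolist())
E
python3 - <<'E'
from h import *
vial(load('w4'))
for _ in range(16): ctrl.snapshot('top')
w=snap('wrist','w5');vial(w)
E
```

```text
R-G [-5, -15, -19, -19, -19, -20, -20, -20, -20, -21, -20, -19, -21, -24, -19, -8, -1, 2, 2, 2, 1, 1, 1, 1, 1, 1, 1, 1, 1, 2, 2, 2, 2, 2, 2, 1, -4, -13, -19, -21, -21, -21, -21, -21, -22, -24, -16, -10, -15, -23, -22, -21, -20, -20, -20, -21, -21, -21, -21, -20, -20, -21, -20, -13, -4, 0, 1]
G [163, 206, 223, 228, 228, 228, 228, 228, 228, 227, 227, 228, 227, 214, 172, 125, 121, 167, 215, 234, 237, 237, 238, 237, 237, 237, 237, 237, 237, 237, 237, 237, 236, 234, 230, 226, 224, 225, 227, 227, 227, 227, 228, 228, 227, 207, 156, 121, 150, 202, 224, 228, 227, 227, 227, 227, 227, 228, 228, 228, 228, 224, 203, 152, 102, 80, 77]
R-G [-2, -11, -17, -19, -20, -20, -20, -20, -20, -20, -20, -20, -21, -23, -23, -15, -4, 2, 3, 2, 2, 1, 1, 1, 1, 1, 1, 1, 1, 1, 1, 1, 1, 2, 2, 1, -2, -9, -16, -20, -21, -20, -21, -21, -22, -24, -19, -11, -11, -20, -23, -21, -20, -20, -20, -21, -21, -21, -21, -20, -20, -22, -22, -15, -6, 0, 1]
G [139, 188, 218, 227, 229, 228, 228, 228, 227, 227, 227, 228, 228, 224, 200, 148, 116, 144, 198, 229, 236, 237, 238, 238, 238, 238, 238, 238, 237, 237, 237, 237, 237, 235, 232, 228, 225, 225, 226, 227, 228, 227, 227, 228, 227, 214, 173, 128, 131, 180, 217, 227, 228, 227, 228, 227, 227, 227, 228, 228, 228, 226, 213, 174, 122, 87, 78]
```

It has settled at about +3.0 mm, so the wheel needs another 19° or so. I'll go back to it.

Run:
```python
from h import *
go([.5905,-.0935,.23],24); go([.5905,-.0935,.119],24,[.5905,-.0935,.23,24])
```

```text
shift cm [ 6.91 21.23 -0.04] turn [  0.     0.   -18.06]
shift cm [ 0.  -0.  11.1] turn [0. 0. 0.]
```

>>> send_rows([
  [[1, 3.2, 0, 0, 0, -3], [2, 6.4, 0, 0, 0, -6], [3, 9.6, 0, 0, 0, -9], [4, 12.8, 0, 0, 0, -12], [5, 16, 0, 0, 0, -15], [6, 19, 0, 0, 0, -18], [6.9, 21.2, 0, 0, 0, -18], [6.9, 21.2, 0, 0, 0, -18]],
], fingers=1)

```text
clock: 14.72
tool_pos: [0.5916, -0.0967, 0.2288]
orientation: [180.0, 0.1, 23.8]
force: [0.6, 0.9, 1.3]
opening: 0.0478
gripper_force: 0.0
```

Run:
```python
from h import *
go([.5905,-.0935,.119],24)
```

```text
shift cm [ 0.03 -0.34 10.98] turn [ 0.03  0.06 -0.22]
```

>>> send_rows([
  [[0, -0.1, 0, 0, 0, 0], [0, -0.1, 0, 0, 0, 0], [0, -0.1, 2, 0, 0, 0], [0, -0.1, 5, 0, 0, 0], [0, -0.1, 8, 0, 0, 0], [0, -0.1, 10, 0, 0, 0], [0, -0.1, 11, 0, 0, 0], [0, -0.1, 11, 0, 0, 0]],
])

```text
clock: 15.38
tool_pos: [0.5884, -0.0914, 0.1176]
orientation: [-179.9, 0.2, 24.0]
force: [-0.4, -0.7, 0.3]
opening: 0.0876
gripper_force: 0.0
```

>>> send_rows([
  [[0, 0, 0, 0, 0, 0], [0, 0, 0, 0, 0, 0], [0, 0, 0, 0, 0, 0], [0, 0, 0, 0, 0, 0], [0, 0, 0, 0, 0, 0], [0, 0, 0, 0, 0, 0], [0, 0, 0, 0, 0, 0], [0, 0, 0, 0, 0, 0]],
], fingers=0)

```text
clock: 16.05
tool_pos: [0.5901, -0.0928, 0.1199]
orientation: [180.0, 0.0, 23.9]
force: [-0.6, -3.3, 0.3]
opening: 0.0411
gripper_force: 30.0
```

>>> send_rows([
  [[0, 0, 0, 0, 0, 0], [0, 0, 0, 0, 0, 0], [0, 0, 0, 0, 0, 0], [0, 0, 0, 0, 0, 5], [0, 0, 0, 0, 0, 10], [0, 0, 0, 0, 0, 15], [0, 0, 0, 0, 0, 19], [0, 0, 0, 0, 0, 19]],
])

```text
clock: 16.72
tool_pos: [0.5901, -0.0925, 0.1196]
orientation: [180.0, -0.0, 4.8]
force: [1.7, -3.3, 1.0]
opening: 0.0414
gripper_force: 30.0
```

>>> send_rows([
  [[0, 0, 0, 0, 0, 0], [0, 0, 0, 0, 0, 0], [0, 0, 0, 0, 0, 0], [0, 0, 0, 0, 0, 0], [0, 0, -2, 0, 0, 0], [0, 0, -5, 0, 0, 0], [0, 0, -8, 0, 0, 0], [0, 0, -11, 0, 0, 0]],
], fingers=1)

```text
clock: 17.38
tool_pos: [0.5896, -0.0921, 0.2306]
orientation: [-180.0, 0.0, 5.0]
force: [0.5, 0.7, -0.2]
opening: 0.0858
gripper_force: 0.0
```

Run:
```python
from h import *
go([.50,.11,.2295],6)
```

```text
shift cm [ -7.17 -20.91   0.12] turn [-0.01  0.05 -1.01]
```

>>> send_rows([
  [[-1, -3.5, 0, 0, 0, -1], [-2, -7, 0, 0, 0, -1], [-3.5, -10.5, 0, 0, 0, -1], [-5, -14, 0, 0, 0, -1], [-6.5, -17.5, 0, 0, 0, -1], [-7.2, -20, 0, 0, 0, -1], [-7.2, -20.9, 0, 0, 0, -1], [-7.2, -20.9, 0, 0, 0, -1]],
], fingers=0)

```text
clock: 18.05
tool_pos: [0.4998, 0.1118, 0.2299]
orientation: [-180.0, -0.0, 6.2]
force: [0.1, 0.2, 0.8]
opening: 0.04
gripper_force: 0.0
```

>>> send_rows([
  [[0, 0, 0, 0, 0, 0], [0, 0, 0, 0, 0, 0], [0, 0, 0, 0, 0, 0], [0, 0, 0, 0, 0, 0], [0, 0, 0, 0, 0, 0], [0, 0, 0, 0, 0, 0], [0, 0, 0, 0, 0, 0], [0, 0, 0, 0, 0, 0]],
])

```text
clock: 18.72
tool_pos: [0.5003, 0.1095, 0.2295]
orientation: [180.0, 0.0, 5.9]
force: [1.1, -0.1, 0.4]
opening: 0.0005
gripper_force: 0.0
```

Run:
```python
from h import *
w=snap('wrist','w6');vial(w)
for _ in range(10): ctrl.snapshot('top')
w=snap('wrist','w7');vial(w)
cv2.imwrite('pics/c7.png',w['img'][60:260,60:480].repeat(2,0)[:, :].repeat(2,1)[:,:800,::-1])
# press spot candidates: level ends in c4/w4 view
w4=load('w4');f=lambda u,v,z:onz(w4,150+u/2,60+v/2,z)
a=f(205,197,.132);b=f(651,173,.132);print('ends',a,b,np.linalg.norm(a-b)); c=(a+b)/2;d=(a-b)/np.linalg.norm(a-b);p=c-.005*d;print('press',p,np.degrees(np.arctan2(-d[0],d[1])))
go([p[0],p[1],.155],6)
```

```text
R-G [-15, -19, -20, -20, -20, -20, -20, -20, -20, -20, -20, -22, -25, -18, -7, -4, -12, -20, -21, -18, -11, -3, 1, 1, 1, 1, 1, 1, 1, 1, 1, 1, 1, 1, 2, 2, 2, 2, 0, -6, -13, -18, -20, -22, -23, -15, -10, -17, -24, -22, -21, -21, -21, -21, -21, -21, -21, -21, -21, -21, -21, -18, -11, -2, 1, 1, 1]
G [211, 225, 228, 228, 228, 228, 228, 228, 228, 228, 228, 227, 211, 162, 119, 130, 179, 216, 228, 229, 229, 232, 235, 236, 237, 238, 238, 238, 238, 238, 237, 237, 237, 237, 237, 236, 234, 229, 225, 224, 225, 227, 228, 224, 199, 149, 124, 160, 208, 225, 227, 227, 227, 227, 227, 227, 227, 227, 227, 228, 224, 198, 146, 97, 78, 77, 77]
R-G [-12, -18, -19, -19, -20, -19, -20, -20, -20, -20, -20, -21, -23, -20, -10, -3, -8, -17, -20, -19, -14, -6, -1, 1, 1, 1, 1, 1, 1, 1, 1, 1, 1, 2, 2, 2, 2, 2, 1, -3, -10, -17, -20, -22, -24, -17, -9, -15, -23, -23, -21, -20, -20, -20, -20, -20, -21, -21, -20, -20, -22, -22, -14, -4, 0, 1, 1]
G [196, 221, 228, 228, 228, 228, 228, 228, 228, 228, 228, 228, 218, 179, 130, 116, 154, 201, 224, 228, 229, 231, 234, 236, 237, 238, 238, 238, 238, 238, 238, 237, 237, 237, 237, 236, 235, 231, 227, 224, 224, 226, 228, 227, 209, 161, 122, 147, 199, 224, 228, 227, 227, 227, 227, 227, 227, 227, 227, 227, 227, 210, 163, 111, 83, 77, 76]
ends [0.555436   0.15979565 0.132     ] [0.58026005 0.00084251 0.132     ] 0.16087987315122212
press [0.56861954 0.07537896 0.132     ] 8.876301688699614
shift cm [6.44 4.13 7.46] turn [-0.   -0.   -0.06]
```

View pics/c7.png

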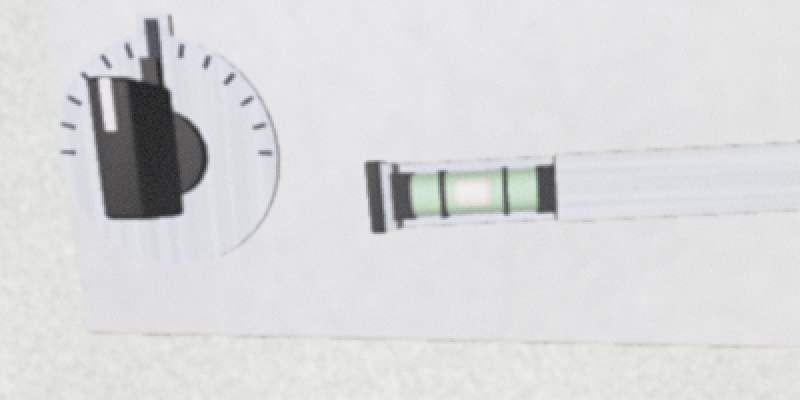

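The bubble is centred to within about 0.3 mm (lines at 443 and 505, bubble 456–492), and the nose (151,68) lines up with the mark (152,40). Next is pressing with shut fingers.

>>> send_rows([
  [[2, 1.3, 0, 0, 0, 0], [4, 2.6, 1, 0, 0, 0], [6, 4, 3, 0, 0, 0], [6.4, 4.1, 5, 0, 0, 0], [6.4, 4.1, 7, 0, 0, 0], [6.4, 4.1, 8, 0, 0, 0], [6.4, 4.1, 8, 0, 0, 0], [6.4, 4.1, 8, 0, 0, 0]],
], fingers=0)

```text
clock: 19.98
tool_pos: [0.5681, 0.0756, 0.1497]
orientation: [180.0, 0.0, 6.0]
force: [-0.4, 0.1, -0.6]
opening: -0.0
gripper_force: 0.0
```

>>> send_rows([
  [[0, 0, 0.3, 0, 0, 0], [0, 0, 0.6, 0, 0, 0], [0, 0, 0.9, 0, 0, 0], [0, 0, 1.1, 0, 0, 0], [0, 0, 1.3, 0, 0, 0], [0, 0, 1.4, 0, 0, 0], [0, 0, 1.5, 0, 0, 0], [0, 0, 1.5, 0, 0, 0]],
])

```text
clock: 20.65
tool_pos: [0.568, 0.0756, 0.1344]
orientation: [180.0, 0.0, 5.9]
force: [0.0, -0.2, -0.5]
opening: 0.0002
gripper_force: 0.0
```

>>> send_rows([
  [[0, 0, 0.05, 0, 0, 0], [0, 0, 0.1, 0, 0, 0], [0, 0, 0.15, 0, 0, 0], [0, 0, 0.2, 0, 0, 0], [0, 0, 0.25, 0, 0, 0], [0, 0, 0.25, 0, 0, 0]],
])

```text
clock: 21.15
tool_pos: [0.5681, 0.0756, 0.132]
orientation: [180.0, 0.0, 5.9]
force: [0.6, -0.4, 1.1]
opening: 0.0007
gripper_force: 0.1
```

Contact is just starting, so I'll go on in small steps.

>>> send_rows([
  [[0, 0, 0.03, 0, 0, 0], [0, 0, 0.06, 0, 0, 0], [0, 0, 0.1, 0, 0, 0], [0, 0, 0.1, 0, 0, 0], [0, 0, 0.1, 0, 0, 0]],
])

```text
clock: 21.57
tool_pos: [0.5682, 0.0756, 0.1314]
orientation: [180.0, -0.0, 5.9]
force: [-1.5, -0.8, 3.4]
opening: 0.0003
gripper_force: 2.2
```

>>> send_rows([
  [[0, 0, 0.05, 0, 0, 0], [0, 0, 0.1, 0, 0, 0], [0, 0, 0.13, 0, 0, 0], [0, 0, 0.13, 0, 0, 0], [0, 0, 0.13, 0, 0, 0], [0, 0, 0.13, 0, 0, 0]],
])

```text
clock: 22.07
tool_pos: [0.5683, 0.0756, 0.1306]
orientation: [180.0, -0.0, 6.0]
force: [-3.5, -0.4, 8.7]
opening: 0.0005
gripper_force: 4.6
```

>>> send_rows([
  [[0, 0, 0.05, 0, 0, 0], [0, 0, 0.08, 0, 0, 0], [0, 0, 0.08, 0, 0, 0], [0, 0, 0.08, 0, 0, 0], [0, 0, 0.08, 0, 0, 0], [0, 0, 0.08, 0, 0, 0], [0, 0, 0.08, 0, 0, 0], [0, 0, 0.08, 0, 0, 0]],
])

```text
clock: 22.73
tool_pos: [0.5683, 0.0756, 0.1302]
orientation: [180.0, -0.1, 6.0]
force: [-5.1, 0.6, 11.7]
opening: 0.0002
gripper_force: 6.0
```

Run:
```python
from h import *
for _ in range(50): ctrl.snapshot('top')
w=snap('wrist','w8');o=ctrl.get_obs();print(o['clock'],o['force'],o['tool_pos'])
print('vial centre px',proj(w,[.5605,.127,.125]))
# scene profile, averaged, same columns as before
S=np.mean([ctrl.snapshot('scene')['img'].astype(float) for _ in range(8)],0)
print((S[239:243,358:388,0]-S[239:243,358:388,1]).mean(0).round(1).tolist())
v=w['img'].astype(int); 
for r in range(225,262,6): print(r,(v[r:r+3,60:300:4,0]-v[r:r+3,60:300:4,1]).mean(0).round().astype(int).tolist())
```

```text
25.2833 [-3.3309696  -0.3281204  11.01582982] [0.56835926 0.07559485 0.13018195]
vial centre px [210.84329572 289.50029243]
[2.2, -0.6, -1.9, -1.4, -0.7, -1.3, -3.1, -4.9, -5.0, -3.9, -1.8, -0.9, 0.5, 3.1, 3.4, 2.7, 0.6, -1.6, -4.2, -7.1, -8.4, -8.1, -5.4, -2.5, -1.5, -1.3, -1.4, -0.1, 0.5, 0.5]
225 [0, 2, 1, 1, 2, 2, 2, 1, 2, 1, 2, 2, 1, 2, 2, 1, 1, 1, 1, 2, 1, 0, 2, 1, 1, 1, 2, 1, 2, 2, 1, 1, 1, 2, 2, 1, 1, 2, 1, 2, 2, 2, 1, 1, 2, 1, 1, 2, 2, 2, 3, 2, 1, 2, 2, 1, 1, 2, 2, 1]
231 [-1, 1, 3, 2, 2, 2, 2, 1, 2, 2, 2, 1, 3, 2, 2, 2, 2, 2, 1, 1, 1, 1, 2, 1, 1, 1, 2, 2, 2, 1, 2, 1, 2, 1, 2, 2, 1, 2, 2, 2, 2, 1, 1, 1, 1, 2, 2, 2, 2, 2, 2, 1, 2, 2, 2, 1, 1, 2, 1, 2]
237 [-2, -3, 5, 2, 2, 2, 2, 1, 1, 2, 2, 1, 1, 1, 2, 2, 1, 1, 0, 2, 1, 1, 1, 2, 2, 1, 2, 2, 1, 1, 2, 1, 2, 2, 1, 1, 2, 2, 1, 1, 2, 2, 1, 1, 2, 1, 1, 2, 2, 2, 2, 2, 1, 2, 2, 1, 1, 1, 2, 2]
243 [-2, -1, -2, 2, 1, 2, 1, 1, 1, 2, 1, 1, 2, 1, 2, 1, 2, 2, 1, 1, 2, 2, 1, 1, 1, 1, 2, 2, 1, 2, 2, 1, 1, 1, 2, 1, 2, 1, 2, 2, 2, 1, 2, 2, 2, 2, 1, 1, 2, 3, 2, 2, 1, 2, 2, 2, 1, 3, 2, 1]
249 [-2, -2, -2, 1, 2, 2, 2, 1, 2, 2, 1, 1, 2, 1, 2, 2, 2, 1, 2, 2, 1, 1, 2, 1, 2, 2, 2, 1, 1, 1, 2, 1, 1, 1, 2, 2, 2, 3, 2, 2, 2, 3, 3, 3, 2, 2, 3, 2, 3, 5, 3, 3, 4, 5, 5, 4, 5, 3, 4, 4]
255 [0, -3, -2, 1, 1, 2, 2, 2, 1, 3, 1, 2, 1, 2, 2, 2, 2, 1, 2, 2, 2, 2, 1, 0, 0, 1, 4, 4, 5, 5, 5, 4, 4, 4, 4, 3, 5, 5, 4, 4, 5, 4, 6, 4, 3, 5, 4, 5, 4, 5, 5, 4, 4, 4, 4, 5, 6, 5, 5, 6]
261 [-1, -2, -1, 1, 2, 2, 1, 1, 1, 1, 2, 1, 2, 2, 2, 1, 1, 1, 1, 1, 2, 0, 0, 3, 4, 3, 1, 0, 0, -1, 0, 1, 2, 1, -1, -2, -1, -2, 0, -1, -1, 0, -2, -1, 0, -1, -2, -1, -1, 0, -2, 1, 0, 2, 2, 4, 1, 1, 1, 2]
```

While pressing, the scene profile puts the bubble at index 13.8, against a midpoint of about 14.2, so it stays centred. The press is steady at 11 N.

```bash
python3 -c "
from plant import ctrl
print(ctrl.close_job())"
```

```text
the job is handed in; nothing more can be done
None
```

I handed the job in at about 26 s: the dial's nose was on the long mark, the bubble was within about 1 mm of centre, and the shut fingers were pressing the level's middle at a steady 11 N; no verdict came back.

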